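# Flip the length stop down and butt the bar against it

### The arm

A 6-joint arm with a two-finger parallel gripper is mounted at the origin on the work surface. World frame = base frame: x ahead of the robot, y to its left, z up, the work surface at z = 0. Lengths are in m, angles in rad, forces in N, time in s.
With the tool pointing down it reaches from about 0.35 to 0.85 m from the base axis. Payload 8.1 kg.
Tool frame: the origin (TCP) lies midway between the tips of the shut fingers; the grasp point (between the pads) lies robot.grip_depth behind it (robot.grip_depth is the distance from the TCP to the grasp point, in m); z points along the fingers, y is the line along which they close (so a half turn about z gives the same grasp; the last joint's range is limited). The gripper opens to 93 mm and grips with 3 to 60 N. Pads are 15 mm wide; open, the fingers measure 128 mm over their backs; the gripper's body (75 mm by 188 mm) begins 65 mm behind the grasp point.
Start: joints at [-1.385, 0.13, 1.488, -0, 1.523, -0.085], TCP at [0.161, -0.578, 0.219] pointing down, gripper open.
Joint ranges: [-2.96, 2.96], [-0.89, 2.26], [0.02, 2.5], [-1.34, 4.48], [0, 2.73], [-2.66, 2.66]. Speed limits (rad/s): [2.39, 2.39, 2.79, 3.14, 3.14, 3.14].

### API

Orientations are given as a rotation vector (axis times angle).
In Python, from plant import robot gives the robot as it stands.
- The arm moves only by the tool carry_out, never from a script. Its argument "rows" is a list of rows, each a list of 6 numbers: the shift along the tool's x, y, z in m, then the turn, a rotation vector about the tool's x, y, z in degrees. A call has 1 to 12 rows; each row is the pose to reach, as a shift and turn from the pose commanded when the call began, along the tool's axes at that moment; what a row does not reach only later rows make up. A row lasts 1/8 s, in which the tool goes at most 62.5 mm and 10.7 degrees, less where a joint would pass 70% of its speed; a pose out of reach is approached as far as the arm can. A call with a gripper value outside its range is refused whole. "jaw" is the closure in counts, from 0 (fully open) to 255 (shut), set as the call begins (left out, the last holds). The fingers move at their own pace and stop on an object; "force" is the grip in N (left out, the last holds). Time passes only in rows, so rows that repeat a pose let the fingers close. It gives the time, the measured TCP pose, the force, the opening and the grip force at its end, in the units of the state.
- robot.read_state(): the state, without advancing time (a new reading comes with each control period).
- robot.read_camera(name): name is "side" or "top"; returns the picture (420x560x3 uint8, red, green, blue); there is no depth.
- robot.camera_model(name): a dict with "fx", "fy", "cx", "cy" (pixels), "R" (3x3) and "t" (3): a world point X has camera coordinates R X + t. Camera axes: x right, y down, z forward; pixel columns grow to the right and rows downward; lengths in m; the calibration is good to about 2 mm. A picture is of the moment at which its call begins. camera_model takes no time and is no camera call.
- robot.close_job(): hands the job in; it is judged then, once.
Trained networks look in the newest picture that a camera, given by its name, has taken for a name from the list of things; names that differ only in an ending like _2 or _b are one class to them, and where a whole thing is asked for, a point or a joint stands for the part that bears it (a point fixed in the world has none). Each returns a list of dicts, best first, with "conf" (0 to 1); they miss things now and then, are a little off and sometimes report something else, mostly with a low value. They report only what shows in the picture. A call takes as long as a camera call. They do not tell look-alikes from the thing itself.
- robot.outline_of(camera, target): "pixels" (420x560 bool, what is visible of it) and "pixel" ([column, row] in pixels, amid what is visible of it).
The state is a dict: "t": time; "q": joint angles; "dq": joint speeds; "joint_torque": joint torques, N m; "tool_pos": TCP position; "orientation": TCP orientation; "force": force on the tool from outside, world axes, zero at the start; "wrist_torque": the same for the moment, N m; "opening": finger opening in m; "gripper_force": force on a finger pad.
Only numpy, scipy, OpenCV 4.12 (cv2) and the standard library are available. Lean on these libraries where they do the work, as an engineer would, in place of code of your own. Each camera call takes 0.05 s, during which the arm holds its last target. There are 200 camera calls.

### The job

Set this bar up for cutting to length: flip the raised stop on the fence fully down into the bar's path, then slide the bar along the bed so that it finishes lying flat along the fence with its end butted against the stop. Leave the stop down, let go of everything, and do not disturb the can, the tin or the screwdriver.

Things in the scene. Friction and masses are not known exactly. Their poses are not given: they have to be found in the camera images.
- fence: Fixture fixed to the bench: dark steel bed 115 (x) by 460 (y) by 8 mm with a grey fence along its robot-side edge. Origin on the bench under the middle of the fence's working face; y along the fence, x from that face out over the bed, z up. Fence: x -20 to 0, up to z 53 mm. Bed: x -25 to 90, top at z 8 mm. Place and yaw vary.
- stop: Steel carriage 44 mm long, fixed on top of the fence, its two cheeks (26 mm high) carry the flag's hinge. Always on the bar's -y side, but its place along the fence varies. Origin: centre of its underside, on the fence's top (x -10, z 53 mm in the fence's frame); axes as the fence's.
- flag_hinge (a point): Point on the flag's hinge axis, mid-way between the cheeks, 16 mm above the carriage's underside (69 mm above the bench); the hinge axis runs along the fence (its y).
- flag (a joint): Angle of the stop flag, rad: 0 = fully down on its rest, blade in the bar's path; 1.57 = standing up; starts at 1.6 to 2.0, limit 2.1. Stiff hinge, no spring: it stays where it is left, 1 to 3 N at the crossbar moves it, and it must be brought all the way to its rest. It swings over the fence, from the robot side forward and down to the bed side.
- flag_bar (a point): Centre of the crossbar at the flag's free end: a round dark bar, diameter 12 mm, 50 mm long along the fence, 66 mm out from the hinge axis (and 6 mm above it when the flag is down). Raised, it stands above the fence, on the robot side of the hinge or just over it; down, it lies over the bed, its top 81 mm above the bench. Push or press the flag here.
- stop_face (a point): On the blade's face that the bar must meet (looking to the fence's +y); moves with the flag. Flag down: 24 mm out from the fence's face, 34 mm above the bench, axes as the fence's. The flag is a steel plate 8 mm thick along y (face 4 mm from the hinge point): arm 14 mm high, 62 mm out from the hinge; under it the blade, 14 to 54 mm out, down to 6 mm above the bed.
- stock: The bar: solid square aluminium, 30 mm by 30 mm, 180 mm long, about 0.45 kg, lying loose on the bed on the +y side of the stop. Origin at the centre of its underside; its y axis runs along its length, z up. It starts up to 30 mm clear of the fence, a little askew (within 0.12 rad), its end 40 to 190 mm from the stop.
- spray_can: Bystander: upright spray can, diameter 66 mm, 190 mm high, beyond the fixture's -y end. Origin at the centre of its underside.
- filler_tin: Bystander: upright grey tin, diameter 106 mm, 105 mm high, beyond the fixture's +y end. Origin at the centre of its underside.
- screwdriver: Bystander: screwdriver lying on the bench beyond the fixture's far side, about 200 mm long. Origin near its middle, on the bench.
Things that resemble listed ones, but are neither listed nor needed, are in the scene too. Several things have the shape of the stock; the one meant has the colours described above.

How it is judged:
By the outcome, as a careful person would: the job done as asked, in the order asked, and still so for the second after the job is handed in, with the robot touching nothing.
It also fails if it takes over 58 s, if anything falls off the work surface, if the arm or the gripper's body presses on something with over 40 N, if the wrist force passes 120 N, or if a joint passes its speed limit or range.

## Working session

There is one attempt and no reset: what is moved stays moved. The work goes in short steps, Python scripts to look and compute and a tool call to move; the robot and the scene stay as the last step left them, time stands still between calls to the robot, and variables do not carry over. Pictures are saved under pics/ and viewed, at most 10 in all, crops included, and the job is handed in when it is done.

Besides the shell and the picture viewer there is one more tool, called after "Request:" as name([rows], argument=value, ...), one row to a line, values as JSON. carry_out: Moves the arm, as the interface text tells. Its arguments: {"type":"object","properties":{"rows":{"type":"array"},"jaw":{"type":"number"},"force":{"type":"number"}},"required":["rows"]}

```bash
mkdir -p pics
cat > h.py <<'E'
import numpy as np, cv2
from plant import robot
from scipy.spatial.transform import Rotation as Ro
def cam(n):
    m=robot.camera_model(n); return m,np.array(m["R"]),np.array(m["t"])
def proj(n,X):
    m,R,t=cam(n); c=np.atleast_2d(X)@R.T+t
    return np.c_[m["fx"]*c[:,0]/c[:,2]+m["cx"], m["fy"]*c[:,1]/c[:,2]+m["cy"]]
def back(n,p,z):
    m,R,t=cam(n); p=np.atleast_2d(p).astype(float)
    d=np.c_[(p[:,0]-m["cx"])/m["fx"],(p[:,1]-m["cy"])/m["fy"],np.ones(len(p))]@R
    o=-R.T@t; return o+d*((z-o[2])/d[:,2])[:,None]
def shot(n,name):
    im=robot.read_camera(n)[:,:,::-1].copy(); cv2.imwrite(f"pics/{name}.png",im); return im
E
python3 - <<'E'
from h import *
a=shot("top","top0"); b=shot("side","side0")
for n in("top","side"):
    m,R,t=cam(n); print(n,m["fx"],m["cx"],m["cy"],(-R.T@t).round(3),R[2].round(2))
    for k in("fence","stop","flag_bar","stock"):
        for o in robot.outline_of(n,k)[:4]:
            ys,xs=np.nonzero(o["pixels"]); r=cv2.minAreaRect(np.c_[xs,ys].astype(np.float32))
            print(n,k,round(o["conf"],2),np.round(o["pixel"]),len(xs),cv2.boxPoints(r).round().tolist())
s=robot.read_state(); print(s["t"],s["tool_pos"],s["orientation"],Ro.from_rotvec(s["orientation"]).as_matrix().round(3),robot.grip_depth)
E
```

```text
top 467.56283575947515 278.4743902744028 205.54544257861122 [ 0.39  -0.002  1.421] [ 0.14  0.01 -0.99]
top fence 0.63 [310. 223.] 4876 [[226.0, 229.0], [231.0, 191.0], [387.0, 209.0], [383.0, 247.0]]
top fence 0.27 [360. 239.] 174 [[353.0, 241.0], [361.0, 218.0], [378.0, 224.0], [370.0, 247.0]]
top stop 0.88 [358. 235.] 232 [[346.0, 224.0], [364.0, 219.0], [370.0, 243.0], [353.0, 248.0]]
top flag_bar 0.57 [360. 237.] 210 [[353.0, 219.0], [371.0, 219.0], [371.0, 244.0], [353.0, 244.0]]
top stock 0.97 [255. 292.] 686 [[229.0, 274.0], [237.0, 266.0], [281.0, 308.0], [273.0, 317.0]]
top stock 0.65 [283. 210.] 657 [[254.0, 213.0], [256.0, 202.0], [315.0, 213.0], [314.0, 224.0]]
top stock 0.57 [341. 148.] 647 [[322.0, 169.0], [354.0, 119.0], [363.0, 125.0], [332.0, 175.0]]
side 481.95335579894004 268.57042304371794 213.264924252088 [0.07  0.909 0.835] [ 0.39 -0.71 -0.59]
side fence 0.59 [284. 232.] 3581 [[218.0, 260.0], [329.0, 165.0], [354.0, 194.0], [242.0, 289.0]]
side fence 0.59 [328. 178.] 611 [[313.0, 163.0], [339.0, 163.0], [339.0, 200.0], [313.0, 200.0]]
side stop 0.64 [328. 179.] 491 [[310.0, 199.0], [314.0, 162.0], [339.0, 164.0], [335.0, 202.0]]
side flag_bar 0.58 [326. 168.] 271 [[311.0, 178.0], [317.0, 159.0], [337.0, 166.0], [330.0, 185.0]]
side stock 0.81 [339. 280.] 1311 [[298.0, 279.0], [371.0, 262.0], [375.0, 280.0], [303.0, 297.0]]
side stock 0.71 [268. 232.] 743 [[241.0, 242.0], [285.0, 203.0], [296.0, 215.0], [251.0, 254.0]]
side stock 0.6 [245. 182.] 572 [[222.0, 171.0], [233.0, 161.0], [261.0, 194.0], [250.0, 203.0]]
0.5 [ 0.16052436 -0.57809188  0.21859764] [-3.11273077e+00 -4.24064396e-01  1.57904428e-05] [[ 0.964  0.268 -0.   ]
 [ 0.268 -0.964  0.   ]
 [ 0.    -0.    -1.   ]] 0.0188
```

View pics/top0.png

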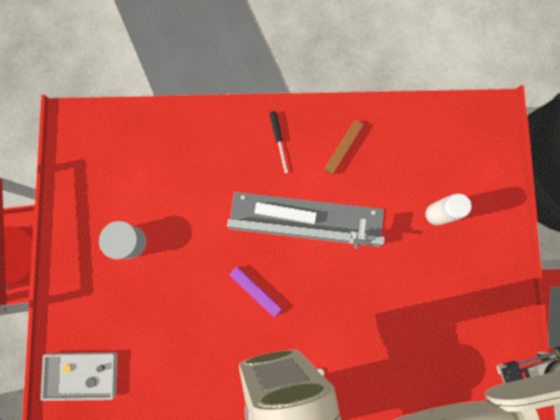

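View pics/side0.png

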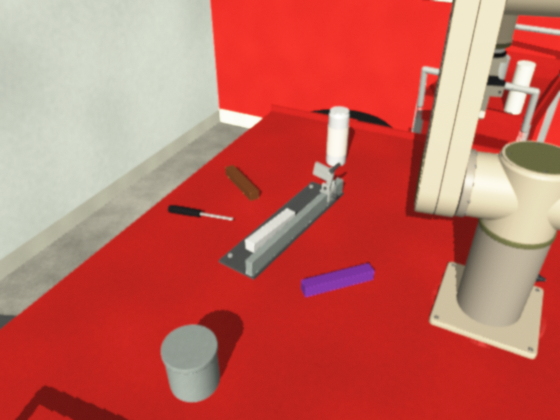

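The stock candidates in the top view are silver (285,213), purple (255,292) and brown (343,148). The silver bar on the bed matches plain aluminium. I'll confirm it in a crop and fit the poses.

```bash
cat > fit.py <<'E'
from h import *
from scipy.optimize import minimize
def box(x0,x1,y0,y1,z0,z1): return np.array([[x,y,z] for x in(x0,x1) for y in(y0,y1) for z in(z0,z1)])/1000.
def tf(P,x,y,yaw): return P@Ro.from_euler("z",yaw).as_matrix().T+[x,y,0]
S=4
def hullmask(n,P,im=None):
    im=np.zeros((420*S,560*S),np.uint8) if im is None else im
    p=((proj(n,P)+.5)*S).round().astype(np.int32); cv2.fillConvexPoly(im,cv2.convexHull(p),1); return im
def up(m): return cv2.resize(m.astype(np.uint8),None,fx=S,fy=S,interpolation=cv2.INTER_NEAREST)
def iou(a,b): return (a&b).sum()/max(1,(a|b).sum())
def mhull(m):
    m=m.astype(np.uint8); k,l,st,_=cv2.connectedComponentsWithStats(m); i=1+np.argmax(st[1:,4]); 
    p=np.argwhere(up(l==i))[:,::-1].astype(np.int32); im=np.zeros((420*S,560*S),np.uint8); cv2.fillConvexPoly(im,cv2.convexHull(p),1); return im
def best(f,x0,steps):
    sim=np.vstack([x0]+[np.array(x0)+np.eye(len(x0))[i]*steps[i] for i in range(len(x0))])
    r=minimize(f,x0,method="Nelder-Mead",options=dict(initial_simplex=sim,maxiter=150,xatol=1e-4,fatol=1e-4)); return r.x,-r.fun
FP=np.vstack([box(-25,90,-230,230,0,8),box(-20,0,-230,230,8,53)])
def stopparts(s,a):
    # flag in fence frame, s in m, a angle
    P=[box(-32,12,-22,22,53,60)] 
    P=[box(-20,0,-22,22,53,79)]
    c,sn=np.cos(a),np.sin(a)
    def rot(B):
        B=B.copy(); x,z=B[:,0].copy(),B[:,2].copy(); B[:,0]=x*c-z*sn-.010; B[:,2]=x*sn+z*c+.069; return B
    P+= [rot(box(0,62,-4,4,-7,7)),rot(box(14,54,-4,4,-55,0)),rot(box(60,72,-25,25,0,12))]
    return [p+[0,s,0] for p in P]
E
cat > m1.py <<'E'
from fit import *
M={}
for n in("top","side"):
    robot.read_camera(n)
    M[n]={k:robot.outline_of(n,k) for k in("fence","stop","stock")}
bd={n:mhull(M[n]["fence"][0]["pixels"]) for n in M}
f=lambda v,ns=("top","side"):-np.mean([iou(hullmask(n,tf(FP,*v)),bd[n]) for n in ns])
c=back("top",[310,220],.02)[0]
F,q=best(f,[c[0],c[1],-.12],[.02,.02,.05]); print("fence",F.round(4),q, [f(F,(n,)) for n in M])
for n in M: print(n, best(lambda v:f(v,(n,)),F,[.01,.01,.03]))
sm={n:up(M[n]["stop"][0]["pixels"]) for n in M}
def g(v,ns=("top","side")):
    r=[]
    for n in ns:
        im=None
        for P in stopparts(*v): im=hullmask(n,tf(P,*F),im)
        r.append(iou(im,sm[n]))
    return -np.mean(r)
sx=tf(np.zeros((1,3)),*F)
for a0 in(1.65,1.9):
    G,q=best(g,[-.155,a0],[.02,.15]); print("stop",G.round(4),q)
for n in M:
    o=min(M[n]["stock"],key=lambda o:np.linalg.norm(np.array(o["pixel"])-proj(n,tf(np.array([[.03,.05,.03]]),*F))[0])); M[n]["k"]=up(o["pixels"])
B=box(-15,15,-90,90,8,38)
k,q=best(lambda v:-np.mean([iou(hullmask(n,tf(B,*v)),M[n]["k"]) for n in M]),[*back("top",[284,212],.038)[0][:2],F[2]],[.01,.01,.05])
R2=Ro.from_euler("z",-F[2]).as_matrix()
print("stock",k.round(4),q,"in fence",(R2@np.array([k[0]-F[0],k[1]-F[1],0])).round(4),"dyaw",round(k[2]-F[2],4))
np.save("pose.npy",np.r_[F,G,k])
a=cv2.imread("pics/top0.png")[170:270,210:400]; cv2.imwrite("pics/crop0.png",cv2.resize(a,None,fx=4,fy=4,interpolation=2))
E
python3 m1.py
```

```text
fence [ 0.5188 -0.0643 -0.1231] 0.9572357090815682 [np.float64(-0.9590771597026404), np.float64(-0.955394258460496)]
top (array([ 0.51882412, -0.06432817, -0.12309057]), np.float64(0.9590771597026404))
side (array([ 0.51880706, -0.06137026, -0.13295052]), np.float64(0.9598012823013798))
stop [-0.1547  1.7908] 0.7062947565907844
stop [-0.1548  1.7703] 0.7028833774778391
stock [ 0.566  -0.0069 -0.1876] 0.8690929036445356 in fence [0.0398 0.0628 0.    ] dyaw -0.0645
```

View pics/crop0.png

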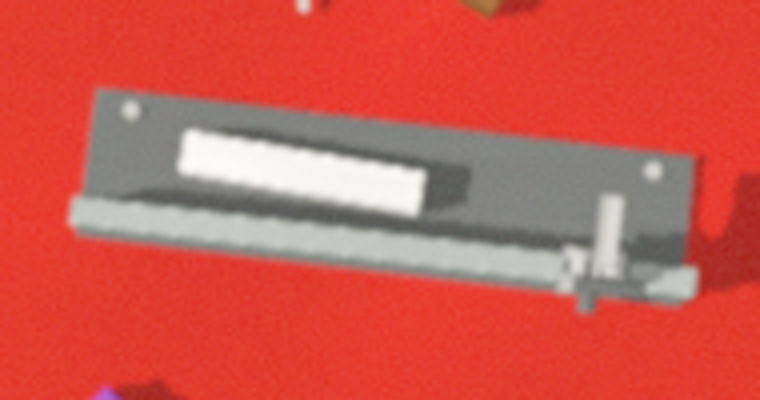

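The crop shows the silver-white aluminium bar on the bed at top (285,213), so that is the stock. The stop is raised, with its dark crossbar at about (356,245) on the robot side. Next I'll work out the approach.

```bash
cat > go.py <<'E'
from h import *
import sys
# usage: go.py x y z (mm, fence frame)... -> tool shifts/turn
F=np.load("pose.npy")[:3]
s=robot.read_state(); R=Ro.from_rotvec(s["orientation"]).as_matrix(); Y=Ro.from_euler("z",F[2]).as_matrix()
W=Y@np.diag([1,-1,-1])
loc=Y.T@(np.array(s["tool_pos"])-[F[0],F[1],0])*1000
print("t",s["t"],"local",loc.round(1),"F local",(Y.T@s["force"]).round(1),"open",round(s["opening"],4))
v=list(map(float,sys.argv[1:]))
for i in range(0,len(v),3):
    p=Y@np.array(v[i:i+3])/1000+[F[0],F[1],0]
    print((R.T@(p-s["tool_pos"])).round(4),np.rad2deg(Ro.from_matrix(R.T@W).as_rotvec()).round(2))
E
python3 go.py -80 -155 300 -80 -155 118
python3 - <<'E'
from h import *
for k in("spray_can","filler_tin","screwdriver"):
    o=robot.outline_of("top",k)[:1]
    if o: print(k,o[0]["pixel"],back("top",o[0]["pixel"],.1)[0])
E
```

```text
t 0.9 local [-292.5 -553.9  218.7] F local [ 0.8  0.2 -0.5] open 0.093
[ 0.3493 -0.2868 -0.0814] [ 0.   -0.   22.57]
[ 0.3493 -0.2868  0.1006] [ 0.   -0.   22.57]
spray_can [449.8, 207.9] [ 0.56286925 -0.47450121  0.1       ]
filler_tin [120.7, 239.3] [0.48831993 0.46105469 0.1       ]
screwdriver [275.2, 130.7] [0.79867156 0.01818515 0.1       ]
```

Request:
carry_out([
  [0,0,-0.06,0,0,0],
  [0.06,-0.05,-0.08,0,0,5],
  [0.12,-0.1,-0.08,0,0,10],
  [0.17,-0.14,-0.08,0,0,15],
  [0.21,-0.175,-0.08,0,0,20],
  [0.26,-0.215,-0.08,0,0,22.6],
  [0.31,-0.255,-0.06,0,0,22.6],
  [0.349,-0.287,-0.03,0,0,22.6],
  [0.349,-0.287,0.03,0,0,22.6],
  [0.349,-0.287,0.08,0,0,22.6],
  [0.349,-0.287,0.1,0,0,22.6],
  [0.349,-0.287,0.1,0,0,22.6],
], jaw=255)

```text
t: 2.55
tool_pos: [0.4187, -0.2072, 0.1167]
orientation: [-3.134, 0.193, 0.006]
force: [-0.1, -0.8, -0.1]
opening: 0.0004
gripper_force: 0.0
```

```bash
python3 go.py -50 -155 118; python3 -c "
from h import *
b=shot('side','s1')[110:310,200:400]; t=shot('top','t1')[130:330,250:450]
cv2.imwrite('pics/c1.png',cv2.resize(np.hstack([b,t]),None,fx=2,fy=2,interpolation=2))"
```

```text
t 2.55 local [ -81.9 -154.1  116.7] F local [ 0.  -0.8 -0.1] open 0.0004
[ 0.0319  0.0009 -0.0014] [-0.1   0.22 -0.01]
```

View pics/c1.png

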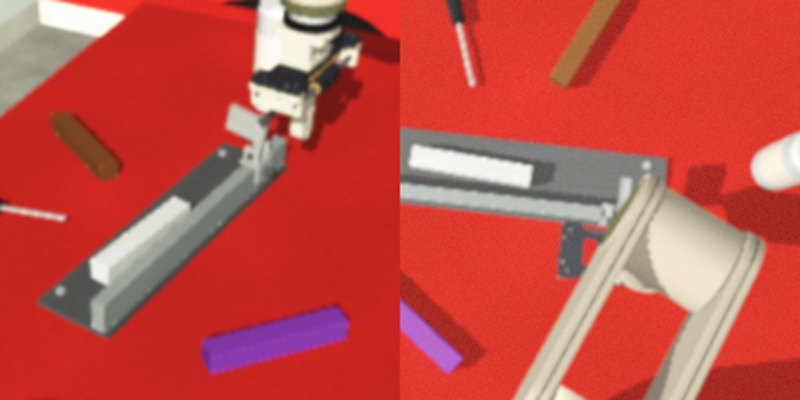

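The left half shows the closed fingers at about (303,115), right behind the flag's crossbar at about (268,118). The can is clear in the right half. I'll push the flag over.

Request:
carry_out([
  [0.02,0.001,0,0,0,0],
  [0.035,0.001,0,0,0,0],
  [0.045,0.001,0,0,0,0],
  [0.055,0.001,0,0,0,0],
  [0.065,0.001,0,0,0,0],
  [0.075,0.001,0,0,0,0],
  [0.085,0.001,0,0,0,0],
  [0.095,0.001,0,0,0,0],
  [0.095,0.001,0,0,0,0],
])

```text
t: 3.78
tool_pos: [0.515, -0.221, 0.1186]
orientation: [-3.136, 0.194, -0.001]
force: [-0.7, -0.6, -0.2]
opening: 0.0005
gripper_force: 0.0
```

```bash
python3 go.py 15 -155 118; python3 -c "
from h import *
b=shot('side','s2')[130:230,250:400]
cv2.imwrite('pics/c2.png',cv2.resize(b,None,fx=4,fy=4,interpolation=2))"
```

```text
t 3.775 local [  15.4 -155.9  118.6] F local [-0.6 -0.7 -0.2] open 0.0005
[-0.0004 -0.0009  0.0006] [-0.   -0.02 -0.01]
```

View pics/c2.png

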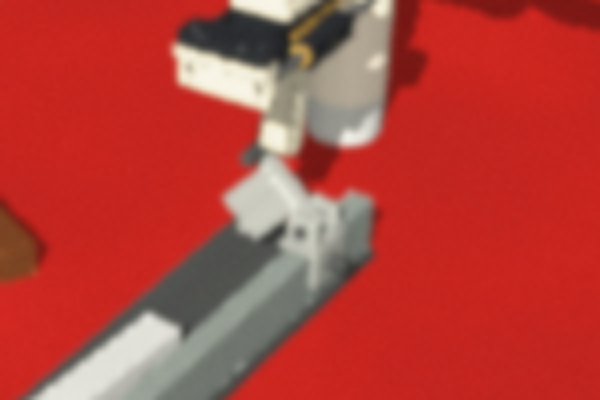

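The flag is now about halfway over, with its crossbar at about (250,155) in the crop just ahead of the fingertips. I'll lift, move above it, and press down.

Request:
carry_out([
  [0,0,-0.022,0,0,0],
  [0,0,-0.022,0,0,0],
  [0.023,0,-0.022,0,0,0],
  [0.026,0,-0.018,0,0,0],
  [0.03,0,-0.008,0,0,0],
  [0.034,0,0.002,0,0,0],
  [0.037,0,0.011,0,0,0],
  [0.039,0,0.02,0,0,0],
  [0.04,0,0.028,0,0,0],
  [0.04,0,0.033,0,0,0],
  [0.04,0,0.036,0,0,0],
  [0.04,0,0.037,0,0,0],
])

```text
t: 5.32
tool_pos: [0.554, -0.2259, 0.0817]
orientation: [3.136, -0.194, 0.0]
force: [0.5, -0.8, 1.6]
opening: 0.0006
gripper_force: 0.2
```

```bash
python3 go.py 56 -155 78
```

```text
t 5.325 local [  54.7 -156.1   81.7] F local [ 0.6 -0.7  1.6] open 0.0006
[ 0.0013 -0.0011  0.0037] [ 0.   -0.02 -0.03]
```

Request:
carry_out([
  [0,0,0.001,0,0,0],
  [0,0,0.002,0,0,0],
  [0,0,0.003,0,0,0],
  [0,0,0.003,0,0,0],
])

```text
t: 5.82
tool_pos: [0.5542, -0.226, 0.0788]
orientation: [3.135, -0.194, 0.001]
force: [2.7, -0.9, 0.6]
opening: 0.0003
gripper_force: 0.9
```

```bash
python3 -c "
from h import *
b=shot('side','s3')[130:230,250:400]
cv2.imwrite('pics/c3.png',cv2.resize(b,None,fx=4,fy=4,interpolation=2))"
```

```text
(no output)
```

View pics/c3.png

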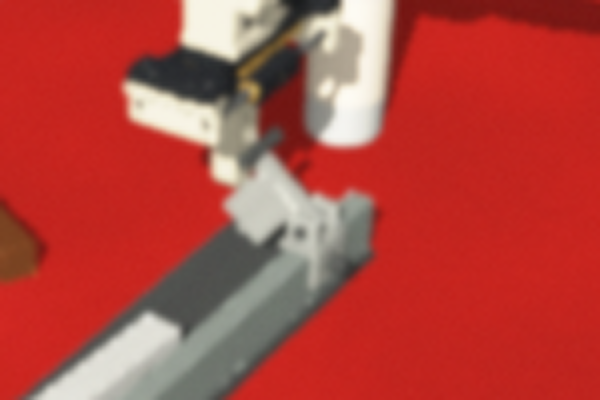

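The fingertips went down on the far side of the crossbar, which is at about (262,150) in the crop, so the flag is still near 50–55°. I'll lift, move back over it, and follow its arc.

Request:
carry_out([
  [0.004,0.001,-0.01,0,0,0],
  [0.004,0.001,-0.071,0,0,0],
  [0.004,0.001,-0.071,0,0,0],
  [-0.029,0.001,-0.071,0,0,0],
  [-0.029,0.001,-0.064,0,0,0],
  [-0.028,0.001,-0.054,0,0,0],
  [-0.022,0.001,-0.046,0,0,0],
  [-0.016,0.001,-0.038,0,0,0],
  [-0.011,0.001,-0.03,0,0,0],
  [-0.006,0.001,-0.022,0,0,0],
  [-0.003,0.001,-0.014,0,0,0],
  [-0.001,0.001,-0.007,0,0,0],
])

```text
t: 7.38
tool_pos: [0.5527, -0.2266, 0.0849]
orientation: [-3.135, 0.194, 0.001]
force: [-0.2, 0.3, 1.3]
opening: 0.0003
gripper_force: 0.3
```

Request:
carry_out([
  [0,0,0.002,0,0,0],
  [0,0,0.004,0,0,0],
  [0,0,0.005,0,0,0],
  [0,0,0.006,0,0,0],
  [0,0,0.006,0,0,0],
])

```text
t: 8.0
tool_pos: [0.5527, -0.2267, 0.0809]
orientation: [3.136, -0.194, 0.0]
force: [-4.9, 2.9, 8.9]
opening: 0.0006
gripper_force: 4.4
```

Request:
carry_out([
  [0,0,0.001,0,0,0],
  [0,0,0.002,0,0,0],
  [0,0,0.002,0,0,0],
])

```text
t: 8.38
tool_pos: [0.5529, -0.2268, 0.0806]
orientation: [3.135, -0.194, 0.001]
force: [-9.7, 4.2, 20.5]
opening: 0.0005
gripper_force: 10.3
```

The flag is seated: about 20 N upward with the crossbar top at 81 mm. Next is the stock.

Request:
carry_out([
  [0,0,-0.05,0,0,0],
  [0,0,-0.08,0,0,0],
  [0,0,-0.08,0,0,0],
])

```text
t: 8.75
tool_pos: [0.5548, -0.2279, 0.1615]
orientation: [3.133, -0.194, 0.01]
force: [-0.4, -0.3, -0.3]
opening: 0.0005
gripper_force: 0.0
```

```bash
python3 go.py 85 60 150 85 60 20; python3 m1.py | grep -E "^(fence|stop|stock)"
```

```text
t 8.75 local [  55.8 -157.9  161.5] F local [-0.4 -0.4 -0.3] open 0.0005
[ 0.029  -0.2179  0.0112] [ 0.14 -0.36 -0.03]
[ 0.0282 -0.2182  0.1412] [ 0.14 -0.36 -0.03]
fence [ 0.5169 -0.0643 -0.1342] 0.8333579099215936 [np.float64(-0.702251121445327), np.float64(-0.9644646983978603)]
stop [-0.1495  1.7238] 0.4022152562455662
stop [-0.1492  1.732 ] 0.4026576187090786
stock [ 0.5669 -0.0058 -0.1901] 0.8882465475075366 in fence [0.0417 0.0646 0.    ] dyaw -0.0558
```

```bash
python3 -c "
import numpy as np; np.save('pose.npy',[.5188,-.063,-.1255,-.155,0,.5665,-.0063,-.189])"; python3 go.py 87 62 150 87 62 20
```

```text
t 9.15 local [  53.5 -158.   156.4] F local [ 0.8 -0.1  0.2] open 0.0007
[ 0.0339 -0.2199  0.0065] [-0.04  0.11  0.11]
[ 0.0341 -0.2198  0.1365] [-0.04  0.11  0.11]
```

Request:
carry_out([
  [0.034,-0.06,0,0,0,0],
  [0.034,-0.12,0,0,0,0],
  [0.034,-0.18,0,0,0,0],
  [0.034,-0.22,0,0,0,0],
  [0.034,-0.22,0.05,0,0,0],
  [0.034,-0.22,0.1,0,0,0],
  [0.034,-0.22,0.125,0,0,0],
  [0.034,-0.22,0.136,0,0,0],
  [0.034,-0.22,0.136,0,0,0],
])

```text
t: 10.28
tool_pos: [0.6133, -0.0126, 0.0212]
orientation: [-3.136, 0.194, 0.002]
force: [-0.0, -0.3, 0.4]
opening: 0.0006
gripper_force: 0.0
```

```bash
python3 go.py 38 62 20
```

```text
t 10.275 local [87.4 61.8 21.2] F local [ 0.  -0.3  0.4] open 0.0006
[-0.0494 -0.0003  0.0013] [0.   0.06 0.1 ]
```

Request:
carry_out([
  [-0.012,0,0.001,0,0,0],
  [-0.02,0,0.001,0,0,0],
  [-0.026,0,0.001,0,0,0],
  [-0.031,0,0.001,0,0,0],
  [-0.036,0,0.001,0,0,0],
  [-0.04,0,0.001,0,0,0],
  [-0.043,0,0.001,0,0,0],
  [-0.046,0,0.001,0,0,0],
  [-0.046,0,0.001,0,0,0],
])

```text
t: 11.4
tool_pos: [0.5686, -0.007, 0.0212]
orientation: [3.136, -0.194, 0.002]
force: [5.6, -1.7, 4.0]
opening: 0.0005
gripper_force: 2.5
```

Request:
carry_out([
  [-0.002,0,0,0,0,0],
  [-0.004,0,0,0,0,0],
  [-0.006,0,0,0,0,0],
  [-0.006,0,0,0,0,0],
])

```text
t: 11.9
tool_pos: [0.5635, -0.0066, 0.0212]
orientation: [3.135, -0.194, 0.005]
force: [9.5, -1.4, 0.5]
opening: 0.0001
gripper_force: 4.6
```

Request:
carry_out([
  [-0.001,0,0,0,0,0],
  [-0.002,0,0,0,0,0],
  [-0.002,0,0,0,0,0],
])

```text
t: 12.28
tool_pos: [0.5635, -0.0066, 0.0216]
orientation: [3.135, -0.195, 0.011]
force: [18.0, -2.0, -6.7]
opening: 0.0002
gripper_force: 8.7
```

```bash
python3 go.py 75 62 20 75 62 100 15 195 100 15 195 22
```

```text
t 12.275 local [37.3 61.5 21.6] F local [18.1  0.3 -6.7] open 0.0002
[ 0.0377 -0.0004  0.0019] [ 0.   -0.42  0.09]
[ 0.0383 -0.0004 -0.0781] [ 0.   -0.42  0.09]
[-0.0215 -0.1335 -0.0786] [ 0.   -0.42  0.09]
[-0.0221 -0.1335 -0.0006] [ 0.   -0.42  0.09]
```

The bar is flat on the fence: 18 N with no further travel. I'll move to its +y end.

Request:
carry_out([
  [0.025,0,0,0,0,0],
  [0.025,0,-0.05,0,0,0],
  [0.025,0,-0.08,0,0,0],
  [0.0,-0.04,-0.08,0,0,0],
  [-0.019,-0.09,-0.08,0,0,0],
  [-0.019,-0.134,-0.08,0,0,0],
  [-0.019,-0.134,-0.06,0,0,0],
  [-0.019,-0.134,-0.02,0,0,0],
  [-0.019,-0.134,0,0,0,0],
  [-0.019,-0.134,0,0,0,0],
])

```text
t: 13.52
tool_pos: [0.5551, 0.1282, 0.0178]
orientation: [3.134, -0.195, -0.009]
force: [-0.5, -0.5, -0.3]
opening: 0.0002
gripper_force: 0.0
```

```bash
python3 go.py 15 175 22 15 50 22
```

```text
t 13.525 local [ 12.1 194.3  17.8] F local [-0.5 -0.5 -0.3] open 0.0002
[ 0.0029  0.0193 -0.0042] [0.1  0.34 0.06]
[ 0.0028  0.1443 -0.004 ] [0.1  0.34 0.06]
```

Request:
carry_out([
  [0.003,0.005,-0.003,0,0,0],
  [0.003,0.015,-0.003,0,0,0],
  [0.003,0.025,-0.003,0,0,0],
  [0.003,0.035,-0.003,0,0,0],
  [0.003,0.046,-0.003,0,0,0],
  [0.003,0.058,-0.003,0,0,0],
  [0.003,0.07,-0.003,0,0,0],
  [0.003,0.082,-0.003,0,0,0],
  [0.003,0.094,-0.003,0,0,0],
  [0.003,0.105,-0.003,0,0,0],
  [0.003,0.115,-0.003,0,0,0],
  [0.003,0.122,-0.003,0,0,0],
])

```text
t: 15.02
tool_pos: [0.5463, 0.0078, 0.0245]
orientation: [-3.135, 0.194, -0.002]
force: [1.1, 6.3, 4.9]
opening: 0.0006
gripper_force: 3.1
```

```bash
python3 go.py 15 46 22
```

```text
t 15.025 local [18.4 73.6 24.5] F local [0.3 6.3 4.9] open 0.0006
[-0.0034  0.0276  0.0024] [-0.06 -0.09  0.09]
```

Request:
carry_out([
  [-0.002,0.005,0.001,0,0,0],
  [-0.003,0.01,0.002,0,0,0],
  [-0.003,0.014,0.002,0,0,0],
  [-0.003,0.018,0.002,0,0,0],
  [-0.003,0.021,0.002,0,0,0],
  [-0.003,0.021,0.002,0,0,0],
])

```text
t: 15.78
tool_pos: [0.5419, -0.0122, 0.0232]
orientation: [-3.134, 0.194, -0.006]
force: [2.9, 6.7, 5.8]
opening: 0.0002
gripper_force: 3.7
```

Request:
carry_out([
  [0,0.003,0,0,0,0],
  [0,0.006,0,0,0,0],
  [0,0.006,0,0,0,0],
])

```text
t: 16.15
tool_pos: [0.5409, -0.0182, 0.0231]
orientation: [-3.134, 0.194, -0.005]
force: [2.9, 6.5, 5.3]
opening: 0.0004
gripper_force: 3.6
```

Request:
carry_out([
  [0,0.002,0,0,0,0],
  [0,0.004,0,0,0,0],
  [0,0.006,0,0,0,0],
  [0,0.006,0,0,0,0],
])

```text
t: 16.65
tool_pos: [0.5401, -0.0241, 0.023]
orientation: [-3.134, 0.194, -0.005]
force: [3.6, 6.1, 5.6]
opening: 0.0008
gripper_force: 3.6
```

```bash
python3 go.py 15 40 22; python3 -c "
from h import *
b=shot('side','s4')[150:290,215:395]; t=shot('top','t4')[160:300,220:400]
cv2.imwrite('pics/c4.png',cv2.resize(np.vstack([b,t]),None,fx=2.1,fy=2.1,interpolation=2) if 0 else cv2.resize(np.hstack([b,t]),(792,308),interpolation=2))"
```

```text
t 16.65 local [16.2 41.2 23. ] F local [2.8 6.5 5.6] open 0.0008
[-0.0012  0.0012  0.001 ] [-0.08 -0.18  0.11]
```

View pics/c4.png

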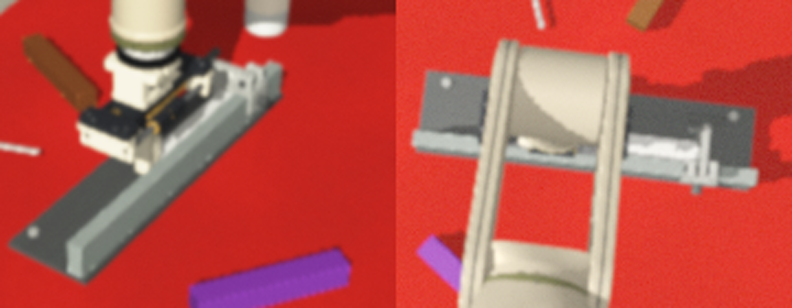

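The bar is nearly at the stop: in the top half, its end at about (690,150) is close to the blade at about (705,140). I'll keep creeping.

Request:
carry_out([
  [0,0.002,0,0,0,0],
  [0,0.004,0,0,0,0],
  [0,0.005,0,0,0,0],
  [0,0.005,0,0,0,0],
])

```text
t: 17.25
tool_pos: [0.54, -0.025, 0.0231]
orientation: [-3.128, 0.193, -0.006]
force: [5.7, 25.1, 6.8]
opening: 0.0005
gripper_force: 13.4
```

Request:
carry_out([
  [0,0.002,0,0,0,0],
  [0,0.003,0,0,0,0],
  [0,0.003,0,0,0,0],
])

```text
t: 17.62
tool_pos: [0.5399, -0.0252, 0.0232]
orientation: [-3.124, 0.192, -0.007]
force: [6.8, 39.0, 7.7]
opening: 0.0002
gripper_force: 19.9
```

It has butted: the force rose to 39 N with no travel. I'll back off and press the bar's far side again near its middle to make sure it lies flat on the fence.

Request:
carry_out([
  [0,-0.025,0,0,0,0],
  [0,-0.025,-0.04,0,0,0],
  [0,-0.025,-0.09,0,0,0],
  [0.03,0.01,-0.1,0,0,0],
  [0.062,0.05,-0.1,0,0,0],
  [0.062,0.085,-0.1,0,0,0],
  [0.062,0.085,-0.08,0,0,0],
  [0.062,0.085,-0.03,0,0,0],
  [0.062,0.085,0,0,0,0],
  [0.062,0.085,0,0,0,0],
])

```text
t: 18.88
tool_pos: [0.5848, -0.1228, 0.0173]
orientation: [-3.134, 0.193, 0.012]
force: [0.1, -0.7, -0.3]
opening: 0.0006
gripper_force: 0.0
```

```bash
python3 go.py 40 -55 22
```

```text
t 18.875 local [ 73.  -51.1  17.3] F local [ 0.2 -0.6 -0.3] open 0.0006
[-0.033   0.0038 -0.0044] [-0.07  0.46  0.13]
```

Request:
carry_out([
  [-0.01,0.004,-0.003,0,0,0],
  [-0.02,0.004,-0.003,0,0,0],
  [-0.028,0.004,-0.003,0,0,0],
  [-0.033,0.004,-0.003,0,0,0],
  [-0.036,0.004,-0.003,0,0,0],
  [-0.038,0.004,-0.003,0,0,0],
  [-0.038,0.004,-0.003,0,0,0],
])

```text
t: 19.75
tool_pos: [0.5504, -0.1237, 0.0246]
orientation: [-3.136, 0.194, 0.0]
force: [-0.4, 0.2, 0.2]
opening: 0.0002
gripper_force: 0.0
```

```bash
python3 go.py 37 -55 22
```

```text
t 19.75 local [ 38.9 -56.2  24.6] F local [-0.4  0.1  0.2] open 0.0002
[-0.0019 -0.0012  0.0026] [-0.    0.01  0.11]
```

Request:
carry_out([
  [-0.001,0,0.002,0,0,0],
  [-0.003,0,0.002,0,0,0],
  [-0.005,0,0.002,0,0,0],
  [-0.005,0,0.002,0,0,0],
])

```text
t: 20.25
tool_pos: [0.5479, -0.1233, 0.0234]
orientation: [3.135, -0.194, 0.009]
force: [10.2, -0.8, -5.8]
opening: 0.0006
gripper_force: 4.9
```

```bash
python3 go.py 37 -55 22
```

```text
t 20.25 local [ 36.5 -56.2  23.4] F local [10.2  0.5 -5.8] open 0.0006
[ 0.0005 -0.0012  0.0014] [ 0.01 -0.31  0.1 ]
```

Request:
carry_out([
  [0.035,0,0,0,0,0],
  [0.035,0,-0.06,0,0,0],
  [0.035,0,-0.12,0,0,0],
  [0.035,0,-0.18,0,0,0],
  [0.035,0,-0.24,0,0,0],
  [-0.01,-0.05,-0.26,0,0,0],
  [-0.05,-0.11,-0.26,0,0,0],
  [-0.08,-0.17,-0.26,0,0,0],
  [-0.1,-0.23,-0.26,0,0,0],
  [-0.12,-0.29,-0.26,0,0,0],
  [-0.13,-0.35,-0.26,0,0,0],
  [-0.13,-0.38,-0.26,0,0,0],
])

```text
t: 21.75
tool_pos: [0.4624, 0.2724, 0.2829]
orientation: [-3.135, 0.192, -0.001]
force: [-0.1, -0.4, 0.3]
opening: 0.0005
gripper_force: 0.0
```

Run:
```python
from h import *
b=shot('side','s5')[140:290,200:400]; t=shot('top','t5')[150:300,220:420]
cv2.imwrite('pics/c5.png',cv2.resize(np.vstack([b,t]),None,fx=3,fy=2,interpolation=2) if 0 else cv2.resize(np.hstack([b,t]),None,fx=2,fy=2,interpolation=2))
for k in("spray_can","filler_tin","screwdriver"):
    o=robot.outline_of("top",k)[:1]
    if o: print(k,o[0]["pixel"])
```

```text
spray_can [449.3, 210.2]
filler_tin [360.6, 234.5]
screwdriver [274.1, 128.5]
```

View pics/c5.png

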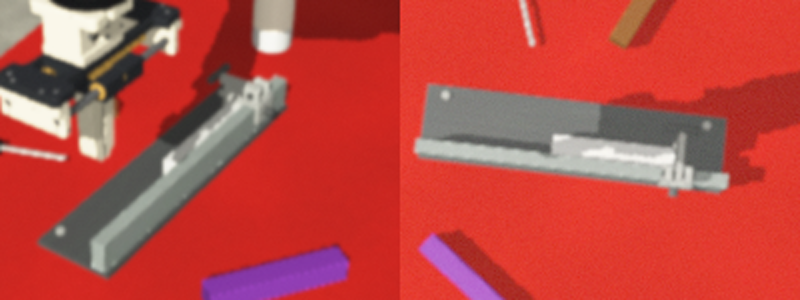

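The flag is down: in the side view its crossbar at about (222,73) lies over the bed. The bar lies flush along the fence from about (553,145) to (675,155) in the top view, with its end at the blade. The can and screwdriver haven't moved, and the "tin" detection at (361,235) is really the stop carriage. The tin was never approached.

```bash
python3 -c "
from plant import robot
print(robot.close_job())"
```

```text
the job is handed in; nothing more can be done
None
```

The job is handed in at about 22 s: the stop is flipped down on its rest, the bar was pressed flat along the fence and pushed against the stop until it would go no further, and the arm is clear. The can and screwdriver looked unmoved in the last picture; the tin was never approached, but the arm hid it, so I couldn't check it.

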